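# Lock a rosette blank into the bayonet collar of a carving post

## Task

Mount the square lime-wood rosette blank on the carving post for carving: put its steel spindle down into the spring collar, turn it to find the two entry slots, push it right down against the spring, give it a quarter turn clockwise (seen from above) as far as the stop, and let it rise into its seats so that it stays locked there, upright, when you let go. Leave the wax block, the oil can and the tape spool where they are.

Things in the scene. Friction and masses are not known exactly. Their poses are not given: they have to be found in the camera images.
- blank_center (a point): Middle of the blank's wooden block: light wood, 48 x 48 mm, 50 mm high, with a 6 mm raised rosette on top. The blank (block and steel spindle, one rigid loose part, about 0.22 kg) starts upright on the bench; this point is 70 mm above its underside. z is up the spindle axis, x and y are square to the block's faces. Grip two opposite faces. Half a turn gives the same blank.
- blank: The same blank; origin at the centre of the spindle's underside, same axes. Spindle: round, 34 mm across (27 at its tapered tip), 45 mm long below the block, with a disc 42 mm across just under the block. Two lugs stick out of it along +y and -y, to 26 mm from the axis, each 8 mm wide (along x) and 6 mm high, from 14 to 20 mm above the underside.
- post_top (a point): Mouth of the spring collar: on its vertical axis, level with its top face, 75 mm above the bench. The post is fixed: grey base plate 100 mm along x, 120 mm along y, dark steel collar 68 mm across on it. Bore 38 mm; two opposite entry slots 12 mm wide for the lugs, towards the plate's +y and -y (white marks) but up to 0.5 rad off either way: that angle is not given.
- post: The post; origin under the centre of its base plate, axes along the plate's sides. Feel: with the lugs on the collar's top face the block's middle is 56 mm above that face; turn until the lugs drop in. From 55 mm down, the spindle presses a spring plunger (600 N/m, 13 N at the hard bottom, 33 mm). Left unlocked, the spring lifts it to about 51 mm.
- turn_level (a point): On the collar's axis, 36 mm above its top face: where the block's middle should be while turning (about 11 N of spring). At 39 mm and lower the lugs are under the bridges and the blank turns, clockwise seen from above only. A quarter turn (1.57 rad) from the slots are the seats; a hard stop follows about 0.1 rad further, still within the seats.
- locked_level (a point): On the collar's axis, 44 mm above its top face: where the block's middle comes to rest when locked. Released at the end of the turn, the spring (7 N here) lifts the lugs into recesses 12 mm wide and 5 mm high, which hold them against turning.
- wax_center (a point): Pale wax block lying on the bench, 40 x 56 x 20 mm, a bystander; the point is its middle.
- oil_center (a point): Small bench oil can with a long upright spout, 68 mm across, 136 mm high, a bystander; the point is on its axis half-way up.
- tape_center (a point): Green spool of tape lying flat, 53 mm across, 20 mm high, a bystander; the point is its middle.
There are look-alikes about, which are no part of the job. Of the things that look like the blank, the largest one is meant.

How it is judged:
By the outcome, as a careful person would: the job done as asked, in the order asked, and still so for the second after the job is handed in, with the robot touching nothing.
It also fails if it takes over 58 s, if anything falls off the work surface, if the arm or the gripper's body presses on something with over 40 N, if the wrist force passes 120 N, or if a joint passes its speed limit or range.

## Robot

A 7-joint arm with a two-finger parallel gripper is mounted at the origin on a cart in front of the work surface, level with it; the furniture and walls round the work are solid. World frame = base frame: x ahead of the robot, y to its left, z up, the work surface at z = 0. Lengths are in m, angles in rad, forces in N, time in s.
With the tool pointing down it reaches from about 0.4 to 0.85 m from the base axis. Payload 10.4 kg.
Tool frame: the origin (TCP) lies at the very end of the fingers, on their centre line; the grasp point (between the pads) lies arm.grip_point_offset behind it (arm.grip_point_offset is the distance from the TCP to the grasp point, in m); y points along the fingers, x is the direction in which the jaws open and shut, and the axes are right-handed (so a half turn about y gives the same grasp; the last joint's range is limited). The gripper opens to 87 mm and grips with 3 to 60 N. Pads are 19 mm wide; open, the fingers measure 117 mm over their backs; the gripper's body (75 mm by 190 mm) begins 51 mm behind the grasp point.
Start: joints at [-1.315, 0.332, -0.065, 1.46, 0.022, 1.35, -0.088], TCP at [0.172, 0.601, 0.223] pointing down, gripper open.
Joint ranges: [-2.6, 2.6], [-0.5, 2.12], [-1.47, 1.34], [0.16, 2.42], [-1.27, 4.41], [0.06, 2.06], [-2.6, 2.6]. Speed limits (rad/s): [2.22, 2.22, 2.79, 2.79, 3.14, 3.14, 3.14].

## Interface

Orientations are given as a unit quaternion [w, x, y, z].
In Python, from workcell import arm gives the robot as it stands.
- The arm moves only by the tool drive_tool, never from a script. Its argument "moves" is a list of rows, each a list of 2 entries, a list of its own where there are three numbers: the shift along the tool's x, y, z in mm, then the turn, a rotation vector about the tool's x, y, z in rad. A call has 1 to 12 rows; each row is the pose to reach, as a shift and turn from the pose commanded when the call began, along the tool's axes at that moment; what a row does not reach only later rows make up. A row lasts 1/8 s, in which the tool goes at most 62.5 mm and 10.7 degrees, less where a joint would pass 70% of its speed; a pose out of reach is approached as far as the arm can. A call with a gripper value outside its range is refused whole. "gripper" is the opening, from 0 (shut) to 1 (fully open), set as the call begins (left out, the last holds). The fingers move at their own pace and stop on an object; "force" is the grip in N (left out, the last holds). Time passes only in rows, so rows that repeat a pose let the fingers close. It gives the time, the measured TCP pose, the force and the opening at its end, in the units of the state.
- arm.sense(): the state, without advancing time (a new reading comes with each control period).
- arm.snapshot(name): name is "scene" or "top"; returns the picture (384x512x3 uint8, red, green, blue); there is no depth.
- arm.get_calibration(name): a dict with "intrinsics" (3x3 intrinsics, pixels), "view" (4x4, takes a point from world to camera coordinates). Camera axes: x right, y up, looking along -z (the intrinsics and any distortion apply to the point x, -y, -z); pixel columns grow to the right and rows downward; lengths in m; the calibration is good to about 2 mm. A picture is of the moment at which its call begins. get_calibration takes no time and is no camera call.
- arm.job_done(): hands the job in, once; it reports no verdict.
Trained networks look in the newest picture that a camera, given by its name, has taken for a name from the list of things; names that differ only in an ending like _2 or _b are one class to them, and where a whole thing is asked for, a point or a joint stands for the part that bears it (a point fixed in the world has none). Each returns a list of dicts, best first, with "conf" (0 to 1); they miss things now and then, are a little off and sometimes report something else, mostly with a low value. They report only what shows in the picture. A call takes as long as a camera call. They do not tell look-alikes from the thing itself.
- arm.boxes_of(thing, camera): "box" ([centre column, centre row, width, height] in pixels, round what is visible of it).
- arm.outline_of(thing, camera): "region" (384x512 bool, what is visible of it) and "box" ([centre column, centre row, width, height] in pixels, round what is visible of it).
The state is a dict: "clock": time; "joint_positions": joint angles; "qvel": joint speeds; "joint_torque": joint torques, N m; "position": TCP position; "eef_rot": TCP orientation; "contact_force": force on the tool from outside, world axes, zero at the start; "ft_torque": the same for the moment, N m; "grip_width": finger opening in m.
Only numpy, scipy, OpenCV 4.12 (cv2) and the standard library are available. Lean on these libraries where they do the work, as an engineer would, in place of code of your own. Each camera call takes 0.05 s, during which the arm holds its last target.

## Working session

There is one attempt and no reset: what is moved stays moved. The work goes in short steps, Python scripts to look and compute and a tool call to move; the robot and the scene stay as the last step left them, time stands still between calls to the robot, and variables do not carry over. Pictures are saved under pics/ and viewed, and the job is handed in when it is done.

Besides the shell and the picture viewer there is one more tool, called after "Emit:" as name(argument=value, ...), one argument or row to a line, values as JSON. drive_tool: Moves the arm, as the interface text tells. Its arguments: {"type":"object","properties":{"moves":{"type":"array"},"gripper":{"type":"number"},"force":{"type":"number"}},"required":["moves"]}

```bash
ls; mkdir -p pics
python3 - <<'E'
from workcell import arm
import cv2,numpy as np
s=arm.sense()
for k,v in s.items(): print(k,np.round(v,4))
print(arm.grip_point_offset)
for c in ["scene","top"]:
    im=arm.snapshot(c); cv2.imwrite(f"pics/{c}0.png",im[:,:,::-1])
    k=arm.get_calibration(c); print(c,k)
    for t in ["blank","post"]:
        for r in arm.boxes_of(t,c): print(c,t,r)
E
```

```text
pics
clock 0.0
joint_positions [-1.3146  0.3329 -0.0647  1.4609  0.0216  1.3499 -0.0885]
qvel [-0.0008 -0.0004 -0.0001  0.0001 -0.0019 -0.0006  0.0011]
joint_torque [-5.00000e-04 -6.23273e+01  2.42000e-02 -3.89881e+01 -6.14000e-02
  4.01000e-02  1.00000e-04]
position [0.1719 0.6005 0.2217]
eef_rot [-0.5643  0.5649  0.4253 -0.4261]
contact_force [ 0.3914  0.0339 -0.244 ]
ft_torque [ 0.0286 -0.0245 -0.0219]
grip_width 0.087
0.0187
scene {'intrinsics': array([[383.14611566,   0.        , 256.16242918],
       [  0.        , 383.14611566, 185.09170018],
       [  0.        ,   0.        ,   1.        ]]), 'view': array([[ 0.79467984, -0.60666683, -0.02095967, -0.44168261],
       [ 0.40434648,  0.50327351,  0.76368822, -0.30308954],
       [-0.45275586, -0.6153626 ,  0.64524491, -0.68539943],
       [ 0.        ,  0.        ,  0.        ,  1.        ]])}
scene blank {'box': [195.8, 174.9, 23.5, 35.2], 'conf': 0.64}
scene blank {'box': [227.2, 164.5, 13.3, 26.0], 'conf': 0.58}
scene blank {'box': [184.2, 158.4, 16.4, 27.9], 'conf': 0.52}
scene post {'box': [291.1, 258.4, 61.6, 44.0], 'conf': 0.85}
top {'intrinsics': array([[438.0965698 ,   0.        , 263.5084043 ],
       [  0.        , 438.0965698 , 192.15737593],
       [  0.        ,   0.        ,   1.        ]]), 'view': array([[ 0.0143524 , -0.99942203,  0.03081588, -0.00204981],
       [ 0.99753228,  0.01642996,  0.06825985, -0.60430673],
       [-0.06872671,  0.02976014,  0.99719154, -1.07136346],
       [ 0.        ,  0.        ,  0.        ,  1.        ]])}
top blank {'box': [194.1, 195.7, 18.2, 16.8], 'conf': 0.79}
top blank {'box': [195.1, 236.1, 22.9, 25.9], 'conf': 0.65}
top blank {'box': [155.1, 229.1, 22.7, 20.0], 'conf': 0.53}
top post {'box': [322.4, 218.9, 50.2, 49.5], 'conf': 0.78}
top post {'box': [336.3, 159.6, 18.8, 17.8], 'conf': 0.68}
```

View images.

Run:
```python
import cv2
a=cv2.imread("pics/top0.png");b=cv2.imread("pics/scene0.png")
cv2.imwrite("pics/top0b.png",cv2.resize(a[120:320,110:380],None,fx=2.9,fy=2.9,interpolation=cv2.INTER_CUBIC))
cv2.imwrite("pics/scene0b.png",cv2.resize(b[100:320,140:400],None,fx=2.7,fy=2.7,interpolation=cv2.INTER_CUBIC))
```

```text
(no output)
```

View pics/top0.png

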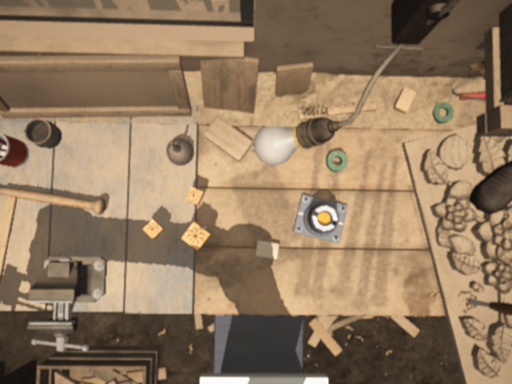

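View pics/top0b.png

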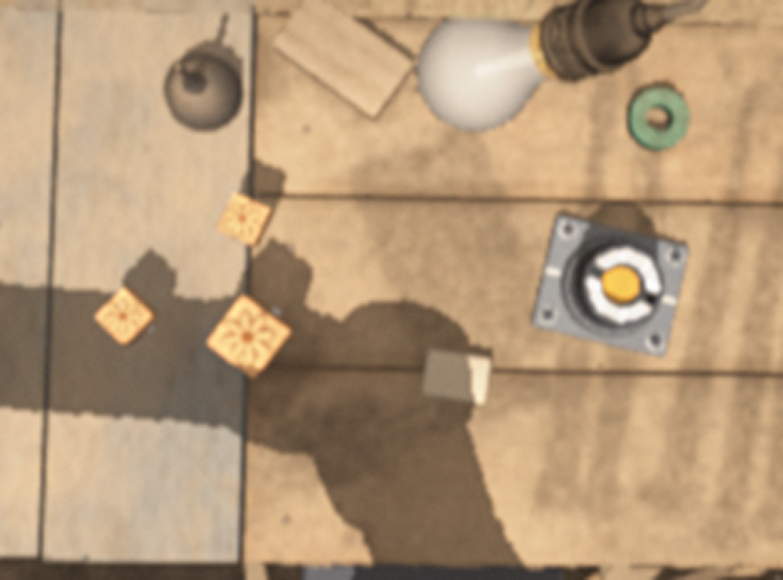

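View pics/scene0b.png

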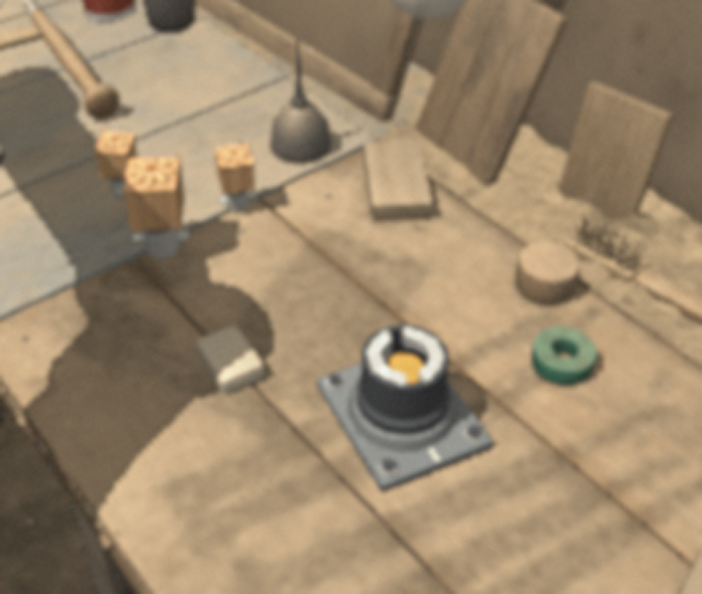

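```bash
cat > h.py <<'E'
import numpy as np,cv2
from workcell import arm
from scipy.spatial.transform import Rotation as R
def proj(c,P):
    k=arm.get_calibration(c);P=np.atleast_2d(P);q=P@k['view'][:3,:3].T+k['view'][:3,3]
    u=np.c_[q[:,0],-q[:,1],-q[:,2]]@k['intrinsics'].T
    return u[:,:2]/u[:,2:]
def ray(c,p):
    k=arm.get_calibration(c);d=np.linalg.solve(k['intrinsics'],[p[0],p[1],1]);d=d*[1,-1,-1]
    Rm=k['view'][:3,:3];return -Rm.T@k['view'][:3,3],Rm.T@d
def atz(c,p,z):
    o,d=ray(c,p);return o+d*(z-o[2])/d[2]
def tri(p,q):
    A=np.zeros((3,3));b=np.zeros(3)
    for c,x in (("scene",p),("top",q)):
        o,d=ray(c,x);d=d/np.linalg.norm(d);M=np.eye(3)-np.outer(d,d);A+=M;b+=M@o
    return np.linalg.solve(A,b)
def rot():
    q=arm.sense()['eef_rot'];return R.from_quat([q[1],q[2],q[3],q[0]]).as_matrix()
E
python3 - <<'E'
from h import *
print(rot().round(3))
a=cv2.imread("pics/top0.png");b=cv2.imread("pics/scene0.png")
def crop(i,x0,x1,y0,y1,f): return cv2.resize(i[y0:y1,x0:x1],None,fx=f,fy=f,interpolation=cv2.INTER_CUBIC)
A=crop(a,140,215,180,255,8);cv2.imwrite("pics/tz.png",A)
cv2.imwrite("pics/sz.png",crop(b,165,240,140,205,9))
cv2.imwrite("pics/tp.png",crop(a,290,355,185,250,9))
cv2.imwrite("pics/sp.png",crop(b,255,330,210,285,8))
for t in ["blank","wax_center","oil_center","tape_center"]:
  for c in ["scene","top"]:
    for r in arm.boxes_of(t,c): print(c,t,r, atz(c,r['box'][:2],.07).round(3))
E
```

```text
[[ 0.275 -0.    -0.961]
 [ 0.961 -0.     0.275]
 [-0.    -1.     0.   ]]
scene blank {'box': [195.8, 174.9, 23.5, 35.2], 'conf': 0.64} [0.487 0.155 0.07 ]
scene blank {'box': [227.2, 164.5, 13.3, 26.0], 'conf': 0.58} [0.572 0.142 0.07 ]
scene blank {'box': [184.2, 158.4, 16.4, 27.9], 'conf': 0.52} [0.498 0.235 0.07 ]
top blank {'box': [194.1, 195.7, 18.2, 16.8], 'conf': 0.79} [0.59  0.173 0.07 ]
top blank {'box': [195.1, 236.1, 22.9, 25.9], 'conf': 0.65} [0.495 0.168 0.07 ]
top blank {'box': [155.1, 229.1, 22.7, 20.0], 'conf': 0.53} [0.51  0.262 0.07 ]
scene wax_center {'box': [221.3, 233.0, 22.8, 24.6], 'conf': 0.97} [ 0.429 -0.048  0.07 ]
scene wax_center {'box': [291.2, 257.4, 63.5, 44.1], 'conf': 0.29} [ 0.501 -0.188  0.07 ]
top wax_center {'box': [266.2, 249.9, 26.3, 17.7], 'conf': 0.74} [0.464 0.    0.07 ]
scene oil_center {'box': [250.9, 146.1, 23.5, 29.7], 'conf': 0.92} [0.669 0.17  0.07 ]
top oil_center {'box': [180.9, 151.9, 27.5, 32.9], 'conf': 0.97} [0.694 0.207 0.07 ]
scene tape_center {'box': [347.8, 232.2, 28.6, 20.7], 'conf': 0.89} [ 0.637 -0.211  0.07 ]
top tape_center {'box': [336.2, 160.4, 22.0, 23.7], 'conf': 0.79} [ 0.68  -0.165  0.07 ]
```

View pics/tz.png

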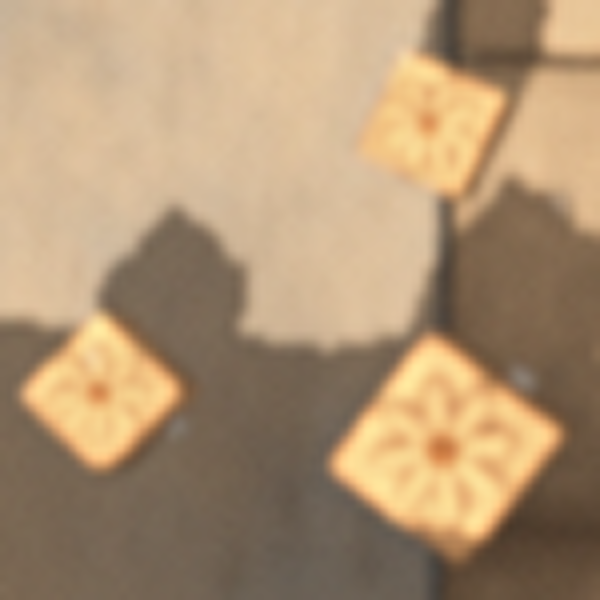

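View pics/sz.png

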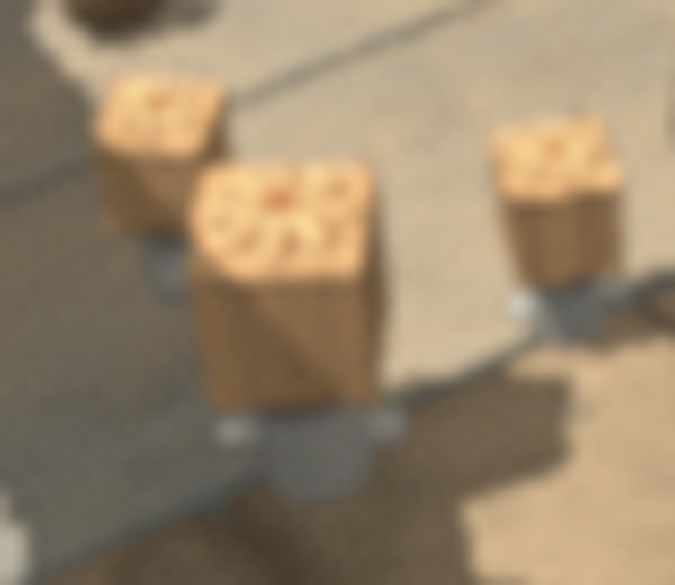

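View pics/tp.png

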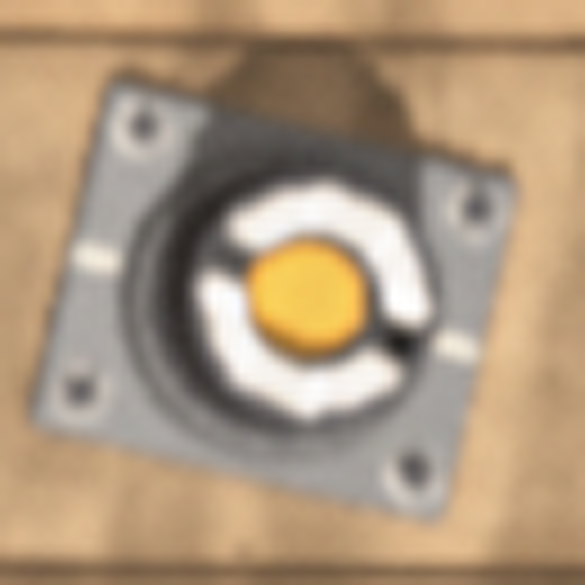

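View pics/sp.png

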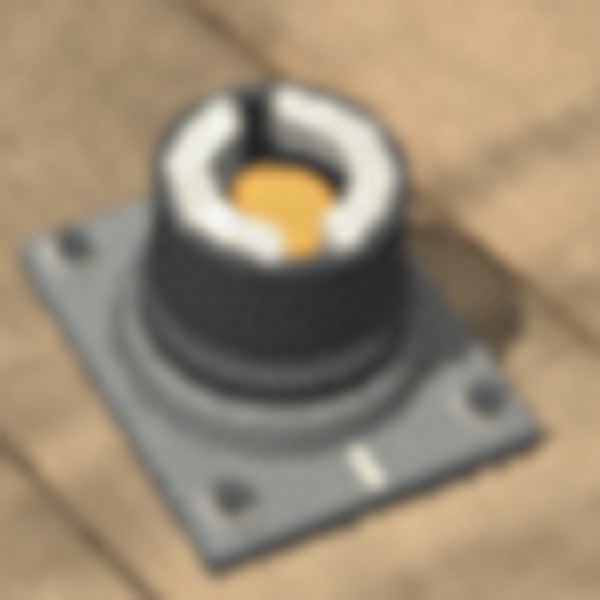

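Run:
```python
from h import *
from scipy.optimize import least_squares
T=np.array([[432,333],[565,435],[458,558],[330,463]])/8+[140-.44,180-.44]
S=np.array([[215,165],[375,165],[370,275],[195,274],[208,402],[368,410]])/9+[165-.44,140-.44]
print("top corners",[atz("top",p,.095).round(4) for p in T])
print("scene",[atz("scene",p,.095).round(4) for p in S[:4]],[atz("scene",p,.045).round(4) for p in S[4:]])
# blank: corners order in top: up(+x), right(-y), down(-x), left(+y)
def corners(x,y,a,z):
    c=np.array([[1,1],[1,-1],[-1,-1],[-1,1]])*.024
    Rm=np.array([[np.cos(a),-np.sin(a)],[np.sin(a),np.cos(a)]])
    return np.c_[c@Rm.T+[x,y],np.full(4,z)]
def f(p,w=(1,1)):
    C=corners(*p,.095);B=corners(*p,.045)
    pt=proj("top",C);ps=proj("scene",C);pb=proj("scene",B)
    e1=(pt-T).ravel()
    # scene: order assigned by nearest
    e2=[]
    for s in S[:4]:
        d=ps-s;e2+=list(d[np.argmin((d**2).sum(1))])
    for s in S[4:]:
        d=pb-s;e2+=list(d[np.argmin((d**2).sum(1))])
    return np.r_[w[0]*e1,w[1]*np.array(e2)]
for w in ((1,1),(1,0),(0,1)):
    r=least_squares(f,[.49,.16,.8],args=(w,),loss='soft_l1');print(w,r.x.round(4),np.round(r.fun,1))
# lug
C=None
for c,n in (("top","top0"),("scene","scene0")):
    im=cv2.imread(f"pics/{n}.png")
x,y,a=least_squares(f,[.49,.16,.8],loss='soft_l1').x
for n,d in (("a",a),("a+90",a+np.pi/2)):
    for s in(1,-1):
        L=[[x+s*.026*np.cos(d),y+s*.026*np.sin(d),.017]]
        print(n,s,"topzoom",(proj("top",L)-[139.56,179.56])*8,"scenezoom",(proj("scene",L)-[164.56,139.56])*9)
# post
for c in("top","scene"):
    im=cv2.imread(f"pics/{'top0' if c=='top' else 'scene0'}.png").astype(int)
    print(c)
    b=(290,355,185,250) if c=="top" else (255,330,210,285)
    hsv=cv2.cvtColor(im.astype(np.uint8),cv2.COLOR_BGR2HSV)
    m=np.zeros(im.shape[:2],np.uint8)
    m[b[2]:b[3],b[0]:b[1]]=((hsv[...,2]>150)&(hsv[...,1]<50))[b[2]:b[3],b[0]:b[1]]
    n,l,st,ce=cv2.connectedComponentsWithStats(m)
    big=[i for i in range(1,n) if st[i,4]>40];print(st[big])
    pts=np.argwhere(np.isin(l,big))[:,::-1]
    h=cv2.convexHull(pts.astype(np.float32)[:,None])[:,0]
    W=np.array([atz(c,p,.075)[:2] for p in h])
    g=least_squares(lambda q:np.hypot(W[:,0]-q[0],W[:,1]-q[1])-q[2],[*W.mean(0),.03],loss='soft_l1',f_scale=.001).x
    print("circle",g.round(4))
    # polar profile of brightness along r=0.024
    prof=[]
    for k in range(0,360,4):
        t=np.radians(k);u=proj(c,[[g[0]+.0245*np.cos(t),g[1]+.0245*np.sin(t),.075]])[0]
        v=cv2.getRectSubPix(im.min(2).astype(np.float32),(1,1),tuple(u.astype(np.float32)))[0,0];prof.append(int(v))
    print([(4*i,v) for i,v in enumerate(prof) if v<140])
```

```text
top corners [array([0.5296, 0.1695, 0.095 ]), array([0.5009, 0.1307, 0.095 ]), array([0.4654, 0.1605, 0.095 ]), array([0.492 , 0.1977, 0.095 ])]
scene [array([0.4939, 0.198 , 0.095 ]), array([0.529 , 0.1696, 0.095 ]), array([0.5014, 0.1274, 0.095 ]), array([0.4647, 0.1576, 0.095 ])] [array([0.4649, 0.1647, 0.045 ]), array([0.4983, 0.1335, 0.045 ])]
(1, 1) [ 0.4969  0.1646 -0.6569] [ 0.3 -0.4 -0.1 -0.2  0.1  0.9 -0.2 -0.3 -0.5  0.2  0.7 -0.1 -0.8 -0.7
 -1.  -0.3  0.3  1.2  1.5  0. ]
(1, 0) [ 0.4968  0.1646 -0.6498] [ 0.2 -0.4 -0.1 -0.2  0.2  1.  -0.2 -0.1 -0.   0.   0.  -0.  -0.  -0.
 -0.  -0.   0.   0.   0.   0. ]
(0, 1) [0.4971 0.1646 0.8995] [-0.   0.  -0.  -0.   0.  -0.   0.   0.  -0.3  0.   0.8 -0.1 -0.9 -0.6
 -1.1 -0.4  0.3  1.1  1.5  0.1]
a 1 topzoom [[530.83604951 373.50802678]] scenezoom [[407.2837896  430.53559433]]
a -1 topzoom [[424.4878693  505.84611689]] scenezoom [[228.59086737 432.81643464]]
a+90 1 topzoom [[412.19915277 387.11513851]] scenezoom [[328.18505603 374.54629889]]
a+90 -1 topzoom [[543.36792509 492.05484132]] scenezoom [[307.1927852  491.12012124]]
top
[[294
[... 859 characters left out ...]
132), (108, 121), (112, 93), (116, 78), (120, 68), (124, 62), (128, 60), (132, 59), (136, 59), (140, 59), (144, 60), (148, 59), (152, 60), (156, 60), (160, 59), (164, 59), (168, 59), (172, 58), (176, 58), (180, 57), (184, 57), (188, 56), (192, 56), (196, 56), (200, 56), (204, 56), (208, 56), (212, 54), (216, 54), (220, 54), (224, 56), (228, 56), (232, 56), (236, 56), (240, 55), (244, 56), (248, 56), (252, 57), (256, 55), (260, 54), (264, 54), (268, 52), (272, 51), (276, 50), (280, 47), (284, 46), (288, 45), (292, 45), (296, 44), (300, 43), (304, 43), (308, 43), (312, 42), (316, 41), (320, 41), (324, 41), (328, 41), (332, 42), (336, 42), (340, 42), (344, 52), (348, 66), (352, 88), (356, 122)]
```

Run:
```python
from h import *
from scipy.optimize import least_squares
for c in("top","scene"):
    im=cv2.imread(f"pics/{'top0' if c=='top' else 'scene0'}.png")
    mn=im.min(2)
    cx,cy=(np.array([317,295])/9+[290,185]).round() if c=="top" else (np.array([280,175])/8+[255,210]).round()
    for th in (150,180,):
        m=np.zeros(mn.shape,np.uint8);r=16;cx,cy=int(cx),int(cy)
        m[cy-r:cy+r,cx-r-2:cx+r+2]=(mn>th)[cy-r:cy+r,cx-r-2:cx+r+2]
        m2=np.zeros_like(m);cv2.ellipse(m2,(cx,cy),(16,15 if c=="top" else 13),0,0,360,1,-1);m&=m2
        # boundary rays
        g=np.array([*atz(c,(cx,cy),.075)[:2]])
        for it in range(4):
            W=[]
            for k in range(0,360,5):
                t=np.radians(k);rs=np.arange(.038,.022,-.0003)
                u=proj(c,np.c_[g[0]+rs*np.cos(t),g[1]+rs*np.sin(t),np.full(len(rs),.075)]).astype(np.float32)
                v=cv2.remap((mn*m2).astype(np.float32),u[:,:1],u[:,1:],cv2.INTER_LINEAR)[:,0]
                i=np.argmax(v>th)
                if v[i]>th: W.append(g+rs[i]*np.array([np.cos(t),np.sin(t)]))
            W=np.array(W)
            q=least_squares(lambda q:np.hypot(W[:,0]-q[0],W[:,1]-q[1])-q[2],[*g,.03],loss='soft_l1',f_scale=.0005).x
            g=q[:2]
        print(c,th,q.round(4),len(W))
    for rr in(.0225,.025,.027):
        L=np.arange(0,360,3);t=np.radians(L)
        u=proj(c,np.c_[g[0]+rr*np.cos(t),g[1]+rr*np.sin(t),np.full(len(t),.075)]).astype(np.float32)
        v=cv2.remap(mn.astype(np.float32),u[:,:1],u[:,1:],cv2.INTER_LINEAR)[:,0]
        print(rr,[(int(a),int(b)) for a,b in zip(L,v) if b<150])
```

```text
top 150 [ 0.5415 -0.139   0.0314] 68
top 180 [ 0.5418 -0.1369  0.0291] 63
0.0225 [(54, 149), (57, 119), (60, 94), (63, 86), (66, 81), (69, 91), (72, 108), (75, 135), (234, 116), (237, 81), (240, 59), (243, 49), (246, 50), (249, 68), (252, 91), (255, 132)]
0.025 [(57, 123), (60, 101), (63, 84), (66, 85), (69, 91), (72, 116), (75, 146), (234, 114), (237, 79), (240, 51), (243, 35), (246, 41), (249, 59), (252, 93), (255, 133)]
0.027 [(57, 122), (60, 97), (63, 87), (66, 84), (69, 97), (72, 119), (234, 117), (237, 80), (240, 62), (243, 51), (246, 52), (249, 63), (252, 95), (255, 129)]
scene 150 [ 0.5413 -0.1363  0.0296] 62
scene 180 [ 0.5411 -0.1364  0.028 ] 59
0.0225 [(54, 123), (57, 92), (60, 72), (63, 54), (66, 49), (69, 53), (72, 72), (75, 96), (78, 128), (234, 129), (237, 108), (240, 98), (243, 93), (246, 92), (249, 98), (252, 108), (255, 127)]
0.025 [(54, 126), (57, 94), (60, 73), (63, 60), (66, 53), (69, 65), (72, 85), (75, 116), (78, 146), (234, 130), (237, 108), (240, 92), (243, 90), (246, 92), (249, 100), (252, 116), (255, 138)]
0.027 [(54, 122), (57, 95), (60, 75), (63, 69), (66, 67), (69, 75), (72, 96), (75, 125), (234, 125), (237, 103), (240, 89), (243, 87), (246, 92), (249, 101), (252, 119), (255, 141)]
```

View pics/scene0.png

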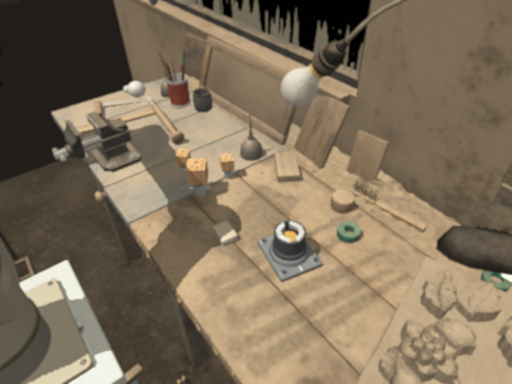

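Run:
```python
from h import *
R0=rot();p=arm.sense()['position']
for w in ([.40,.30,.25],[.497,.1646,.25],[.497,.1646,.13],[.497,.1646,.0515]):
    print(w,(R0.T@(np.array(w)-p)*1000).round(1))
print("bulb",tri((300,97),(275,140)), tri((200,108),(160,226)))
for z in(.2,.3,.4,.5): print(z,atz("top",(275,145),z).round(3),atz("top",(318,132),z).round(3))
for z in(.06,.07): print("decoys",atz("top",(193.3,195),z).round(3),atz("top",(152.3,229),z).round(3))
print(arm.sense()['clock'])
```

```text
[0.4, 0.3, 0.25] [-226.5  -27.4 -302. ]
[0.497, 0.1646, 0.25] [-330.   -27.4 -432.5]
[0.497, 0.1646, 0.13] [-330.    92.6 -432.5]
[0.497, 0.1646, 0.0515] [-330.   171.1 -432.5]
bulb [ 0.68312279 -0.00283834  0.28214454] [0.53308851 0.21216265 0.21709062]
0.2 [ 0.692 -0.01   0.2  ] [ 0.721 -0.101  0.2  ]
0.3 [ 0.674 -0.005  0.3  ] [ 0.7   -0.085  0.3  ]
0.4 [0.656 0.001 0.4  ] [ 0.679 -0.07   0.4  ]
0.5 [0.638 0.006 0.5  ] [ 0.658 -0.054  0.5  ]
decoys [0.592 0.176 0.06 ] [0.51  0.271 0.06 ]
decoys [0.591 0.175 0.07 ] [0.51  0.269 0.07 ]
0.7
```

Emit:
drive_tool(
  moves=[
    [[-27.5,-2.3,-36],[0,0.162,0]],
    [[-55,-4.6,-72],[0,0.323,0]],
    [[-82.5,-6.9,-108],[0,0.485,0]],
    [[-110,-9.1,-144],[0,0.647,0]],
    [[-137.5,-11.4,-180],[0,0.808,0]],
    [[-165,-13.7,-216],[0,0.97,0]],
    [[-192.5,-16,-252],[0,1.132,0]],
    [[-220,-18.3,-288],[0,1.293,0]],
    [[-247.5,-20.5,-324],[0,1.455,0]],
    [[-275,-22.8,-360],[0,1.617,0]],
    [[-302.5,-25.1,-396],[0,1.778,0]],
    [[-330,-27.4,-432.5],[0,1.94,0]],
  ],
  gripper=0.85,
  force=30,
)

```text
clock: 2.2
position: [0.4977, 0.1634, 0.2503]
eef_rot: [0.67, -0.669, 0.227, -0.227]
contact_force: [0.5, 1.2, 0.4]
grip_width: 0.0739
```

Run:
```python
from h import *
s=arm.sense();R0=rot();print(R0.round(3),s['position'],s['joint_positions'].round(3),s['clock'])
print("xang",np.degrees(np.arctan2(R0[1,0],R0[0,0])))
print((R0.T@(np.array([.497,.1646,.0513])-s['position'])*1000).round(1))
for c in("top","scene"):
    im=arm.snapshot(c);cv2.imwrite(f"pics/{c}1.png",im[:,:,::-1])
```

```text
[[ 0.794  0.     0.608]
 [-0.608  0.001  0.794]
 [ 0.    -1.     0.001]] [0.49770469 0.16339329 0.25027932] [-0.829  0.085  0.455  1.708 -0.039  1.356 -1.02 ] 2.2
xang -37.42155759920801
[ -1.3 199.    0.4]
```

View pics/scene1.png

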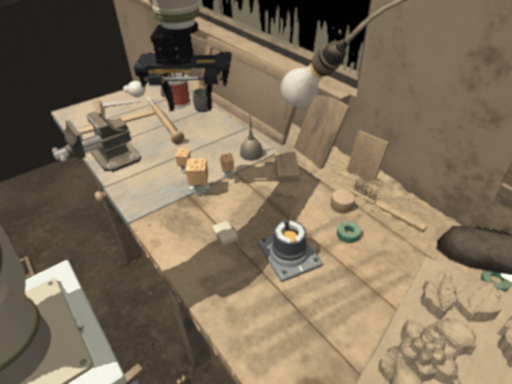

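View pics/top1.png

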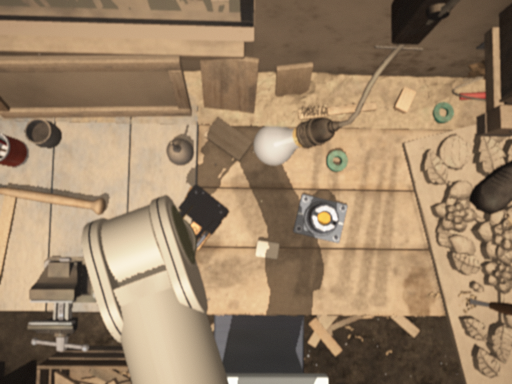

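Emit:
drive_tool(
  moves=[
    [[0,30,0],[0,0,0]],
    [[0,65,0],[0,0,0]],
    [[0,100,0],[0,0,0]],
    [[0,135,0],[0,0,0]],
    [[0,165,0],[0,0,0]],
    [[0,185,0],[0,0,0]],
    [[0,199,0],[0,0,0]],
    [[0,199,0],[0,0,0]],
    [[0,199,0],[0,0,0]],
  ],
)

```text
clock: 3.42
position: [0.4975, 0.1649, 0.0517]
eef_rot: [0.671, -0.67, 0.225, -0.225]
contact_force: [0.5, -0.5, 0.8]
grip_width: 0.0742
```

Run:
```python
from h import *
s=arm.sense();R0=rot();print(s['position'],s['contact_force'],s['clock'])
im=arm.snapshot("scene");cv2.imwrite(f"pics/s2.png",cv2.resize(im[110:210,140:260,::-1],None,fx=5,fy=5,interpolation=cv2.INTER_CUBIC))
```

```text
[0.49748346 0.16492664 0.05174792] [ 0.45398002 -0.54971618  0.78853698] 3.425
```

View pics/s2.png

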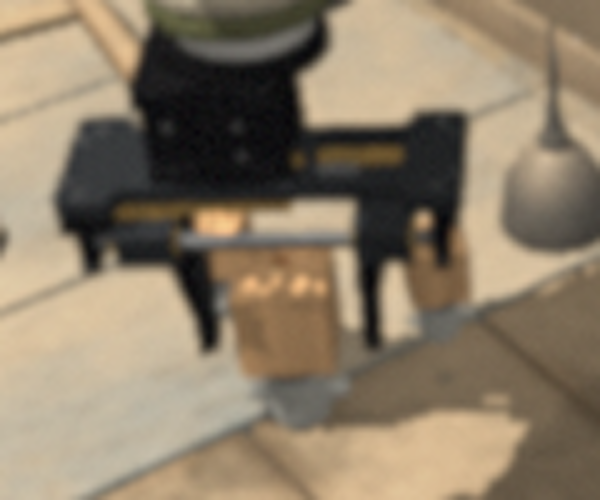

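Emit:
drive_tool(
  moves=[
    [[0,0,0],[0,0,0]],
    [[0,0,0],[0,0,0]],
    [[0,0,0],[0,0,0]],
    [[0,0,0],[0,0,0]],
    [[0,0,0],[0,0,0]],
    [[0,0,0],[0,0,0]],
  ],
  gripper=0,
  force=45,
)

```text
clock: 4.22
position: [0.497, 0.1647, 0.051]
eef_rot: [0.67, -0.67, 0.225, -0.225]
contact_force: [0.6, 0.2, 0.7]
grip_width: 0.0475
```

Emit:
drive_tool(
  moves=[
    [[0,-15,0],[0,0,0]],
    [[0,-50,0],[0,0,0]],
    [[0,-90,0],[0,0,0]],
    [[0,-120,0],[0,0,0]],
    [[0,-120,0],[0,0,0]],
  ],
)

```text
clock: 4.85
position: [0.4983, 0.165, 0.1738]
eef_rot: [0.672, -0.669, 0.224, -0.226]
contact_force: [0.4, 0.3, -3.1]
grip_width: 0.0482
```

Run:
```python
from h import *
s=arm.sense();R0=rot();print(R0.round(3),s['position'],s['contact_force'],s['clock'],s['grip_width'])
print("xang",np.degrees(np.arctan2(R0[1,0],R0[0,0])))
for w in ([.47,.0,.171],[.5415,-.1366,.171]):print((R0.T@(np.array(w)-s['position'])*1000).round(1))
im=arm.snapshot("scene");cv2.imwrite(f"pics/s3.png",cv2.resize(im[80:210,120:280,::-1],None,fx=4,fy=4,interpolation=cv2.INTER_CUBIC))
```

```text
[[ 0.797  0.004  0.604]
 [-0.604  0.003  0.797]
 [ 0.002 -1.     0.004]] [0.49826823 0.16497397 0.17383603] [ 0.41243333  0.28223673 -3.08622105] 4.85 0.048240965519882606
xang -37.144763468797244
[  77.1    2.3 -148.6]
[ 216.6    2.2 -214.3]
```

View pics/s3.png

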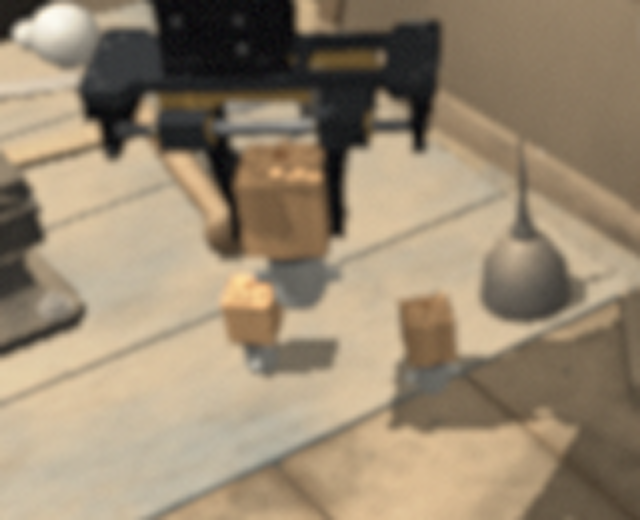

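Emit:
drive_tool(
  moves=[
    [[10,0,-22],[0,-0.149,0]],
    [[20,0,-45],[0,-0.297,0]],
    [[31,0,-68],[0,-0.446,0]],
    [[41,0,-90],[0,-0.595,0]],
    [[51,0,-113],[0,-0.743,0]],
    [[62,0,-135],[0,-0.892,0]],
    [[88,0,-148],[0,-1.041,0]],
    [[114,0,-161],[0,-1.189,0]],
    [[140,0,-174],[0,-1.338,0]],
    [[166,0,-187],[0,-1.487,0]],
    [[192,0,-201],[0,-1.635,0]],
    [[217,0,-213.6],[0,-1.784,0]],
  ],
)

```text
clock: 6.4
position: [0.5406, -0.1375, 0.1696]
eef_rot: [0.596, -0.595, -0.381, 0.383]
contact_force: [-0.0, 0.4, -1.5]
grip_width: 0.0477
```

Emit:
drive_tool(
  moves=[
    [[0,0,0],[0,0,0]],
    [[0,0,0],[0,0,0]],
    [[0,0,0],[0,0,0]],
  ],
)

```text
clock: 6.78
position: [0.5407, -0.1355, 0.1705]
eef_rot: [0.596, -0.596, -0.38, 0.381]
contact_force: [0.7, -0.5, -2.9]
grip_width: 0.0477
```

Run:
```python
from h import *
s=arm.sense();R0=rot();print(R0.round(3),s['position'],s['contact_force'],s['clock'],s['grip_width'],s['joint_positions'].round(2))
print("xang",np.degrees(np.arctan2(R0[1,0],R0[0,0])))
for w in ([.5415,-.1366,.171],):print((R0.T@(np.array(w)-s['position'])*1000).round(1))
for c in("scene","top"):
    im=arm.snapshot(c);cv2.imwrite(f"pics/{c}4.png",im[:,:,::-1])
im=cv2.imread("pics/scene4.png");cv2.imwrite("pics/s4.png",cv2.resize(im[150:290,210:360],None,fx=4,fy=4,interpolation=cv2.INTER_CUBIC))
im=cv2.imread("pics/top4.png");cv2.imwrite("pics/t4.png",cv2.resize(im[150:290,260:410],None,fx=4,fy=4,interpolation=cv2.INTER_CUBIC))
```

```text
[[ 0.421 -0.001 -0.907]
 [ 0.907  0.001  0.421]
 [ 0.    -1.     0.001]] [ 0.54071615 -0.13553734  0.17054642] [ 0.66912797 -0.52090623 -2.85744381] 6.775 0.04771852575200239 [-0.38  0.24  0.63  1.74 -0.15  1.21  1.43]
xang 65.09439228925625
[-0.6 -0.5 -1.2]
```

View pics/s4.png

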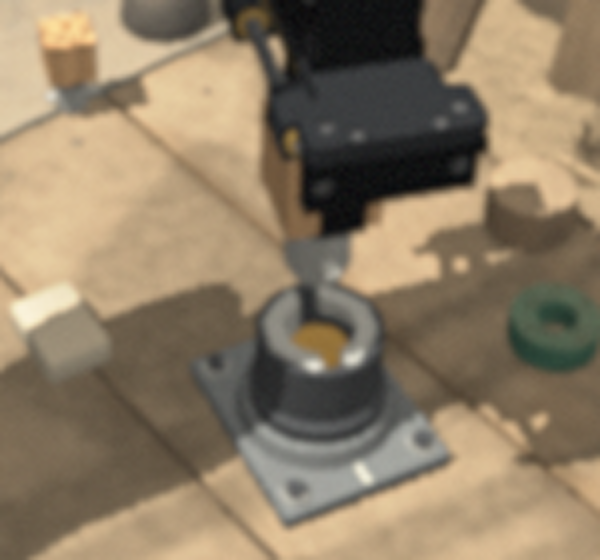

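View pics/top4.png

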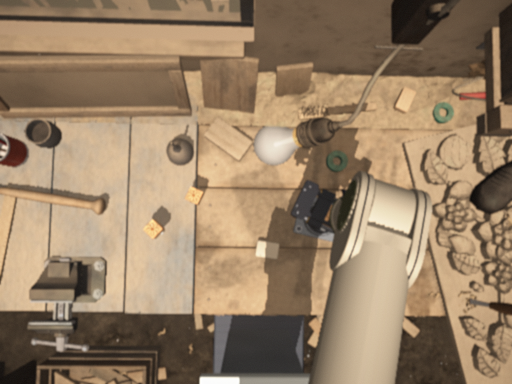

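Emit:
drive_tool(
  moves=[
    [[-0.6,8,-1.2],[0,0,0]],
    [[-0.6,20,-1.2],[0,0,0]],
    [[-0.6,32,-1.2],[0,0,0]],
    [[-0.6,42,-1.2],[0,0,0]],
    [[-0.6,50,-1.2],[0,0,0]],
    [[-0.6,54,-1.2],[0,0,0]],
    [[-0.6,54,-1.2],[0,0,0]],
  ],
)

```text
clock: 7.75
position: [0.5426, -0.1373, 0.1169]
eef_rot: [-0.596, 0.596, 0.381, -0.38]
contact_force: [3.7, 2.2, -4.8]
grip_width: 0.0484
```

Emit:
drive_tool(
  moves=[
    [[0,0,0],[0,0,0]],
    [[0,0,0],[0,0,0]],
  ],
)

```text
clock: 8.0
position: [0.5425, -0.1373, 0.1171]
eef_rot: [-0.596, 0.596, 0.381, -0.38]
contact_force: [5.1, 2.0, -4.8]
grip_width: 0.0478
```

Run:
```python
from h import *
s=arm.sense();print(s['position'],s['contact_force'],s['ft_torque'].round(2),s['clock'])
im=arm.snapshot("scene");cv2.imwrite("pics/s5.png",cv2.resize(im[180:290,230:350,::-1],None,fx=5,fy=5,interpolation=cv2.INTER_CUBIC))
```

```text
[ 0.54252235 -0.13728578  0.11712474] [ 5.05581774  1.97783586 -4.79402395] [ 0.5  -1.37 -0.05] 8.0
```

View pics/s5.png

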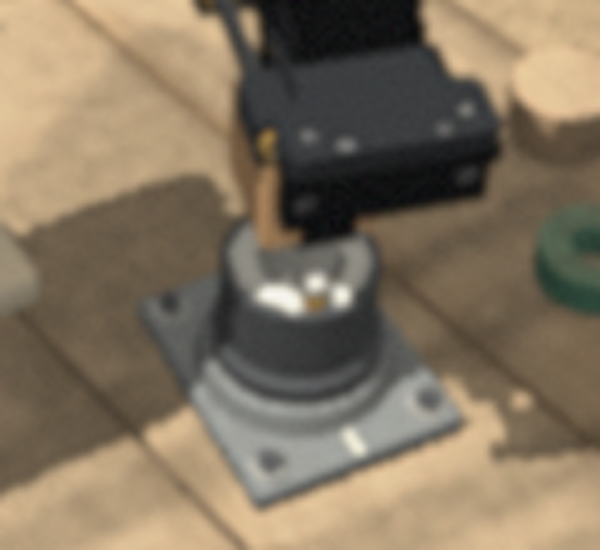

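Emit:
drive_tool(
  moves=[
    [[1,0,-1],[0,0,0]],
    [[2,0,-1.9],[0,0,0]],
    [[2,0,-1.9],[0,0,0]],
    [[2,0,-1.9],[0,0,0]],
  ],
)

```text
clock: 8.55
position: [0.5442, -0.1369, 0.1169]
eef_rot: [0.596, -0.596, -0.38, 0.38]
contact_force: [0.3, -0.7, -1.5]
grip_width: 0.0474
```

Emit:
drive_tool(
  moves=[
    [[0.4,0,-0.9],[0,0,0]],
    [[0.8,0,-1.8],[0,0,0]],
    [[0.8,0,-1.8],[0,0,0]],
    [[0.8,0,-1.8],[0,0,0]],
  ],
)

```text
clock: 9.05
position: [0.5464, -0.1367, 0.1169]
eef_rot: [0.596, -0.596, -0.38, 0.38]
contact_force: [-0.4, 0.1, -1.4]
grip_width: 0.048
```

Emit:
drive_tool(
  moves=[
    [[0.4,0,-0.9],[0,0,0]],
    [[0.8,0,-1.8],[0,0,0]],
    [[0.8,0,-1.8],[0,0,0]],
    [[0.8,0,-1.8],[0,0,0]],
  ],
)

```text
clock: 9.55
position: [0.5471, -0.1367, 0.1165]
eef_rot: [0.597, -0.595, -0.38, 0.381]
contact_force: [-6.7, 1.3, 1.7]
grip_width: 0.048
```

Emit:
drive_tool(
  moves=[
    [[-0.6,0,1.3],[0,0,0]],
    [[-1.3,0,2.7],[0,0,0]],
    [[-0.4,0,3.1],[0,0,0]],
    [[0.5,0,3.5],[0,0,0]],
    [[1.4,0,3.9],[0,0,0]],
    [[1.4,0,3.9],[0,0,0]],
    [[1.4,0,3.9],[0,0,0]],
  ],
)

```text
clock: 10.42
position: [0.5455, -0.134, 0.1169]
eef_rot: [-0.596, 0.596, 0.38, -0.38]
contact_force: [0.8, -0.6, -1.5]
grip_width: 0.0476
```

Emit:
drive_tool(
  moves=[
    [[0.9,0,0.4],[0,0,0]],
    [[1.8,0,0.8],[0,0,0]],
    [[1.8,0,0.8],[0,0,0]],
    [[1.8,0,0.8],[0,0,0]],
  ],
)

```text
clock: 10.92
position: [0.5454, -0.1334, 0.117]
eef_rot: [-0.596, 0.597, 0.38, -0.38]
contact_force: [0.4, -6.4, -1.5]
grip_width: 0.0476
```

Emit:
drive_tool(
  moves=[
    [[-2,0,-0.8],[0,0,0]],
    [[-4.1,0,-1.6],[0,0,0]],
    [[-4.1,2,-1.6],[0,0,0]],
    [[-4.1,4,-1.6],[0,0,0]],
    [[-4.1,6,-1.6],[0,0,0]],
    [[-4.1,8,-1.6],[0,0,0]],
    [[-4.1,8,-1.6],[0,0,0]],
    [[-4.1,8,-1.6],[0,0,0]],
  ],
)

```text
clock: 11.92
position: [0.5453, -0.1362, 0.109]
eef_rot: [0.596, -0.596, -0.38, 0.38]
contact_force: [0.5, -0.2, -1.3]
grip_width: 0.0477
```

Emit:
drive_tool(
  moves=[
    [[0,2.5,0],[0,0,0]],
    [[0,5,0],[0,0,0]],
    [[0,7.5,0],[0,0,0]],
    [[0,10,0],[0,0,0]],
    [[0,12.5,0],[0,0,0]],
    [[0,15,0],[0,0,0]],
    [[0,17,0],[0,0,0]],
    [[0,17,0],[0,0,0]],
    [[0,17,0],[0,0,0]],
  ],
)

```text
clock: 13.05
position: [0.5455, -0.1363, 0.0924]
eef_rot: [-0.596, 0.596, 0.381, -0.38]
contact_force: [-2.8, 0.6, 9.7]
grip_width: 0.0475
```

Run:
```python
from h import *
s=arm.sense();print(s['position'],s['contact_force'],s['ft_torque'].round(2),s['clock'])
im=arm.snapshot("scene");cv2.imwrite("pics/s6.png",cv2.resize(im[180:290,230:350,::-1],None,fx=5,fy=5,interpolation=cv2.INTER_CUBIC))
```

```text
[ 0.54546944 -0.13634962  0.09243696] [-2.8143694  0.5789486  9.6857222] [ 0.36  0.64 -0.03] 13.05
```

View pics/s6.png

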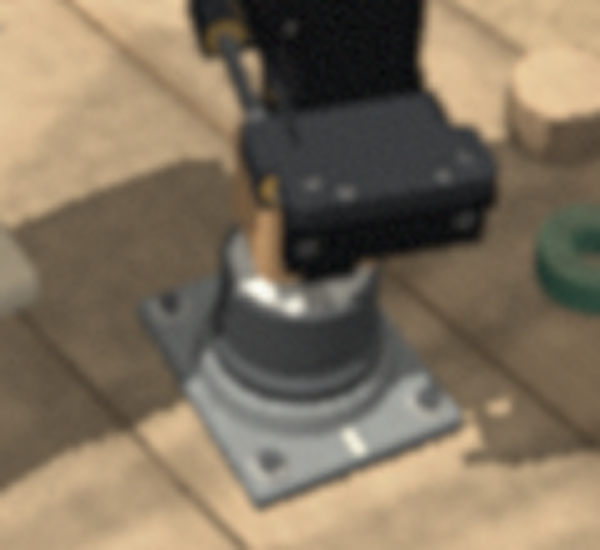

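Emit:
drive_tool(
  moves=[
    [[0,-1,0.5],[0,0.1,0]],
    [[0,-1,0.5],[0,0.2,0]],
    [[0,-1,0.5],[0,0.3,0]],
    [[0,-1,0.5],[0,0.4,0]],
    [[0,-1,0.5],[0,0.4,0]],
    [[0,-1,0.5],[0,0.4,0]],
  ],
)

```text
clock: 13.85
position: [0.5455, -0.1365, 0.0937]
eef_rot: [-0.659, 0.66, 0.255, -0.254]
contact_force: [-1.2, 0.1, 8.4]
grip_width: 0.0477
```

```bash
cat > st.py <<'E'
from h import *
s=arm.sense();R0=rot();print(s['position'].round(4),s['contact_force'].round(1),s['ft_torque'].round(2),s['clock'],s['grip_width'].round(4))
print("xang",np.degrees(np.arctan2(R0[1,0],R0[0,0])).round(2),"F tool",(R0.T@s['contact_force']).round(1),"y axis",R0[:,1].round(4))
E
python3 st.py
```

```text
Traceback (most recent call last):
  File "st.py", line 2, in <module>
    s=arm.sense();R0=rot();print(s['position'].round(4),s['contact_force'].round(1),s['ft_torque'].round(2),s['clock'],s['grip_width'].round(4))
                                                                                                                       ^^^^^^^^^^^^^^^^^^^^^
AttributeError: 'float' object has no attribute 'round'
```

Emit:
drive_tool(
  moves=[
    [[0,0,0],[0,0.1,0]],
    [[0,0,0],[0,0.2,0]],
    [[0,0,0],[0,0.3,0]],
    [[0,0,0],[0,0.4,0]],
    [[0,0,0],[0,0.5,0]],
    [[0,0,0],[0,0.6,0]],
    [[0,0,0],[0,0.6,0]],
    [[0,0,0],[0,0.6,0]],
  ],
)

```text
clock: 14.85
position: [0.5453, -0.1366, 0.0935]
eef_rot: [-0.705, 0.706, 0.048, -0.047]
contact_force: [-0.9, -0.9, 7.9]
grip_width: 0.0478
```

```bash
sed -i "s/s\['grip_width'\].round(4)/s['grip_width']/" st.py; python3 st.py
```

```text
[ 0.5453 -0.1366  0.0935] [-0.9 -0.9  7.9] [-0.05  0.37 -0.01] 14.85 0.04778598408936606
xang 7.77 F tool [-1.  -7.9 -0.8] y axis [ 1.3e-03 -4.0e-04 -1.0e+00]
```

Emit:
drive_tool(
  moves=[
    [[0,0,0],[0,0.1,0]],
    [[0,0,0],[0,0.2,0]],
    [[0,0,0],[0,0.3,0]],
    [[0,0,0],[0,0.4,0]],
    [[0,0,0],[0,0.5,0]],
    [[0,0,0],[0,0.57,0]],
    [[0,0,0],[0,0.57,0]],
    [[0,0,0],[0,0.57,0]],
  ],
)

```text
clock: 15.85
position: [0.5443, -0.1364, 0.0931]
eef_rot: [-0.69, 0.691, -0.153, 0.152]
contact_force: [-4.4, 0.7, 8.9]
grip_width: 0.0477
```

```bash
python3 st.py
```

```text
[ 0.5443 -0.1364  0.0931] [-4.4  0.7  8.9] [ 0.1   1.18 -0.04] 15.85 0.047707501039122066
xang -24.89 F tool [-4.3 -8.9 -1.2] y axis [-9.e-04  1.e-04 -1.e+00]
```

Emit:
drive_tool(
  moves=[
    [[0,0,0],[0,0.03,0]],
    [[0,0,0],[0,0.06,0]],
    [[0,0,0],[0,0.09,0]],
    [[0,0,0],[0,0.09,0]],
    [[0,0,0],[0,0.09,0]],
  ],
)

```text
clock: 16.48
position: [0.5436, -0.1372, 0.0931]
eef_rot: [-0.682, 0.683, -0.184, 0.183]
contact_force: [-7.6, -1.0, 11.0]
grip_width: 0.0474
```

```bash
python3 st.py
```

```text
[ 0.5436 -0.1372  0.0931] [-7.6 -1.  11. ] [-0.41  1.87  0.3 ] 16.475 0.047422554653093106
xang -30.05 F tool [ -6.1 -11.   -4.7] y axis [-2.e-03 -8.e-04 -1.e+00]
```

Emit:
drive_tool(
  moves=[
    [[-0.7,0,-0.4],[0,0,0]],
    [[-1.3,0,-0.8],[0,0.02,0]],
    [[-1.3,0,-0.8],[0,0.04,0]],
    [[-1.3,0,-0.8],[0,0.04,0]],
    [[-1.3,0,-0.8],[0,0.04,0]],
  ],
)

```text
clock: 17.1
position: [0.543, -0.1376, 0.0932]
eef_rot: [-0.679, 0.68, -0.196, 0.197]
contact_force: [-3.0, -3.0, 7.4]
grip_width: 0.0479
```

```bash
python3 st.py
```

```text
[ 0.543  -0.1376  0.0932] [-3.  -3.   7.4] [-1.06  0.87  0.92] 17.1 0.04791883560985322
xang -32.28 F tool [-0.9 -7.4 -4.2] y axis [-1.0e-04 -2.1e-03 -1.0e+00]
```

Emit:
drive_tool(
  moves=[
    [[-0.5,0,-0.5],[0,-0.04,0]],
    [[-0.5,-1.5,-0.5],[0,-0.06,0]],
    [[-0.5,-3,-0.5],[0,-0.06,0]],
    [[-0.5,-4.5,-0.5],[0,-0.06,0]],
    [[-0.5,-6,-0.5],[0,-0.06,0]],
    [[-0.5,-7,-0.5],[0,-0.06,0]],
    [[-0.5,-7,-0.5],[0,-0.06,0]],
    [[-0.5,-7,-0.5],[0,-0.06,0]],
  ],
)

```text
clock: 18.1
position: [0.543, -0.1374, 0.1]
eef_rot: [-0.684, 0.685, -0.176, 0.177]
contact_force: [2.7, -4.2, -0.3]
grip_width: 0.0478
```

```bash
python3 st.py
```

```text
[ 0.543  -0.1374  0.1   ] [ 2.7 -4.2 -0.3] [-1.42 -0.78  0.02] 18.1 0.047826513048587975
xang -28.91 F tool [ 4.4  0.3 -2.4] y axis [ 0.0014 -0.0018 -1.    ]
```

Emit:
drive_tool(
  moves=[
    [[0.7,-1,-0.4],[0,0,0]],
    [[0.7,-1.5,-0.4],[0,0,0]],
    [[0.7,-1.5,-0.4],[0,0,0]],
  ],
)

```text
clock: 18.48
position: [0.5429, -0.1374, 0.1002]
eef_rot: [-0.684, 0.685, -0.176, 0.177]
contact_force: [5.8, -4.8, -13.2]
grip_width: 0.0477
```

```bash
python3 st.py
```

```text
[ 0.5429 -0.1374  0.1002] [  5.8  -4.8 -13.2] [-1.51 -1.89 -0.01] 18.475 0.04770930386536415
xang -28.88 F tool [ 7.3 13.2 -1.4] y axis [ 1.0e-04 -1.6e-03 -1.0e+00]
```

Emit:
drive_tool(
  moves=[
    [[0,1.2,0],[0,0,0]],
    [[0.5,1.7,-0.5],[0,0,0]],
    [[1,1.7,-1],[0,0,0]],
    [[1,1.7,-1],[0,0,0]],
  ],
)

```text
clock: 18.98
position: [0.5431, -0.1377, 0.0997]
eef_rot: [0.685, -0.684, 0.177, -0.176]
contact_force: [-2.0, 1.6, 4.6]
grip_width: 0.0481
```

```bash
python3 st.py
```

```text
[ 0.5431 -0.1377  0.0997] [-2.   1.6  4.6] [0.39 0.59 0.01] 18.975 0.04805608238862167
xang -28.85 F tool [-2.5 -4.6  0.4] y axis [-7.0e-04  1.2e-03 -1.0e+00]
```

Fz is now 4.6 N, matching the spring load less the blank's weight. Lateral forces are small, so I'll release.

Emit:
drive_tool(
  moves=[
    [[0,0,0],[0,0,0]],
    [[0,0,0],[0,0,0]],
    [[0,0,0],[0,0,0]],
    [[0,0,0],[0,0,0]],
    [[0,0,0],[0,0,0]],
    [[0,0,0],[0,0,0]],
  ],
  gripper=0.85,
)

```text
clock: 19.73
position: [0.5434, -0.1383, 0.0997]
eef_rot: [0.685, -0.685, 0.176, -0.176]
contact_force: [-0.5, -0.3, -0.6]
grip_width: 0.0738
```

```bash
python3 st.py
```

```text
[ 0.5434 -0.1383  0.0997] [-0.5 -0.3 -0.6] [-0.11  0.1   0.03] 19.725 0.07383310042032667
xang -28.88 F tool [-0.3  0.6 -0.5] y axis [ 0.  0. -1.]
```

Emit:
drive_tool(
  moves=[
    [[0,-10,0],[0,0,0]],
    [[0,-35,0],[0,0,0]],
    [[0,-65,0],[0,0,0]],
    [[0,-95,0],[0,0,0]],
    [[-30,-110,0],[0,0,0]],
    [[-60,-115,30],[0,0,0]],
    [[-90,-115,70],[0,0,0]],
    [[-120,-115,110],[0,0,0]],
    [[-150,-115,150],[0,0,0]],
    [[-180,-115,190],[0,0,0]],
    [[-188,-115,216],[0,0,0]],
    [[-188,-115,216],[0,0,0]],
  ],
)

```text
clock: 21.22
position: [0.483, 0.1435, 0.2151]
eef_rot: [-0.685, 0.685, -0.175, 0.175]
contact_force: [0.5, -0.6, 0.8]
grip_width: 0.0741
```

Run:
```python
from h import *
exec(open("st.py").read())
for c in("scene","top"):
    im=arm.snapshot(c);cv2.imwrite(f"pics/{c}9.png",im[:,:,::-1])
im=cv2.imread("pics/scene9.png");cv2.imwrite("pics/s9.png",cv2.resize(im[180:290,230:350],None,fx=5,fy=5,interpolation=cv2.INTER_CUBIC))
```

```text
[0.483  0.1435 0.2151] [ 0.5 -0.6  0.8] [-0.2   0.08  0.05] 21.225 0.07414835417431774
xang -28.7 F tool [ 0.8 -0.8 -0.2] y axis [ 5.e-04 -2.e-04 -1.e+00]
```

View pics/s9.png

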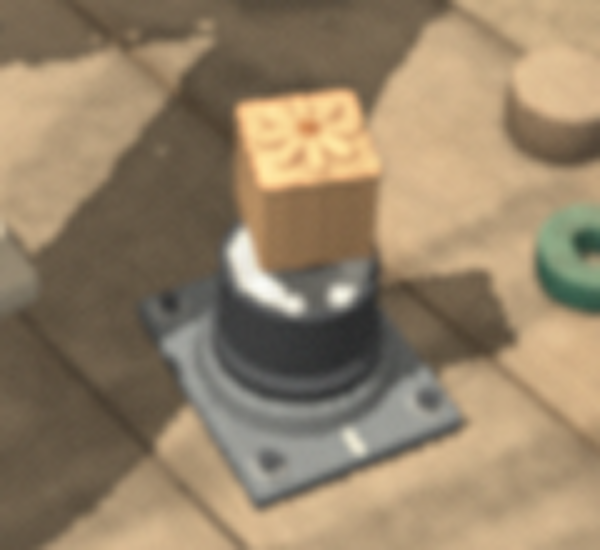

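View pics/top9.png

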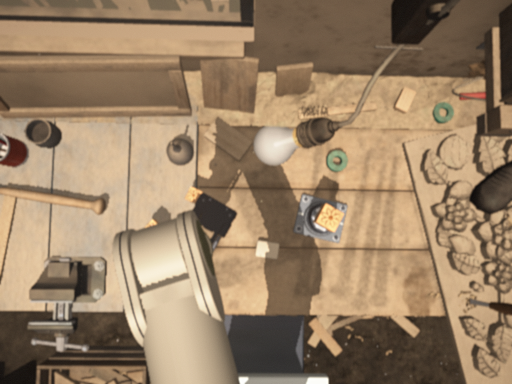

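Run:
```python
from h import *
for c,b in(("scene",(230,350,180,290)),("top",(290,360,180,250))):
    im=cv2.imread(f"pics/{c}9.png")[b[2]:b[3],b[0]:b[1]];f=5 if c=="scene" else 7
    im=cv2.resize(im,None,fx=f,fy=f,interpolation=cv2.INTER_CUBIC)
    a=np.radians(-29)
    for z in(.144,.094):
        C=np.array([[1,1],[1,-1],[-1,-1],[-1,1]])*.024@np.array([[np.cos(a),np.sin(a)],[-np.sin(a),np.cos(a)]])+[.5418,-.1368]
        p=(proj(c,np.c_[C,[z]*4])-[b[0],b[2]]+.5)*f
        cv2.polylines(im,[p.round().astype(int)],True,(0,0,255) if z>.1 else (255,0,0),1)
    cv2.imwrite(f"pics/{c}9o.png",im)
```

```text
(no output)
```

View pics/scene9o.png

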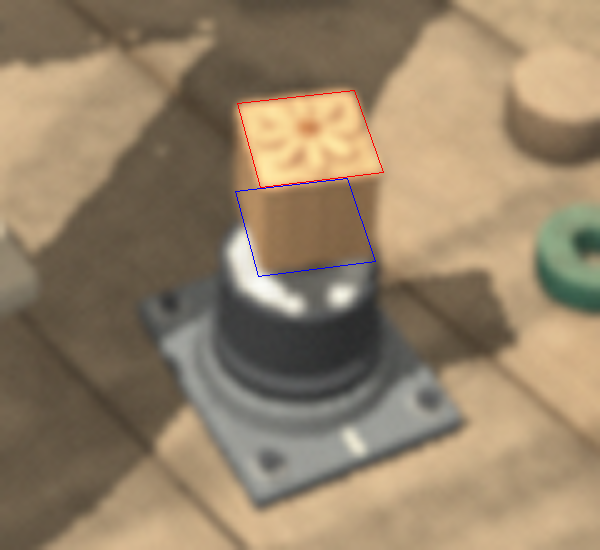

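View pics/top9o.png

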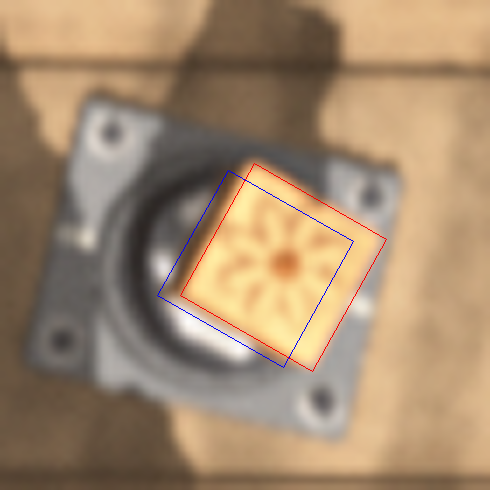

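```bash
python3 -c "
from workcell import arm
arm.job_done();print(arm.sense()['clock'])"
```

```text
the job is handed in; nothing more can be done
the job is handed in; nothing more can be done
```

The blank is mounted and locked on the carving post. The job was handed in at about 21.5 s of the 58 s allowed.

- **Insertion:** I gripped the largest blank and lined its lugs up with the slots, which I had measured in the pictures at about 65°. They went in without a turning search. I felt for the bore walls on three sides to centre it. The bore felt about 3.5 mm further out in x than the cameras put it.
- **Turn and seating:** I pushed the blank down to the turning level at about 11 N of spring and turned it clockwise. The stop came about 97° from the slots, where the wrist torque rose to 0.9 N·m. I backed off 0.06 rad and let it rise into the seats.
- **Locked check:** A 1.5 mm upward tug met 13 N and the tool hardly rose, so the lugs are held. During that tug one small sideways correction raised the side force to about 7 N, so I undid it before releasing.
- **After release:** In both camera views the block matches a projected upright block at the 44 mm locked height, at about -29°. It is not at the 51 mm unlocked height.
- **Bystanders:** The wax block, oil can and tape spool look unmoved in the last top view. I did not measure them again. The gripper was clear of everything at hand-in.

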